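# Rebuild the two filter inserts of the vacuum line on their stands

### The job

Rebuild the two filter inserts on their stands. On the stand with the square foot, put the plain steel spacer ring over the stud first, then the taller, narrower filter cartridge, then the cap with the round knob; on the stand with the round foot, put the shorter, wider cartridge over the stud and then the cap with the straight bar handle. Everything must sit fully down and upright, each cap with its rim round the top of its cartridge, and be let go.

Things in the scene. Friction and masses are not known exactly. Their poses are not given: they have to be found in the camera images.
- spacer_ring: Loose plain bright-steel ring, 64 mm outside diameter, 36 mm bore, 16 mm high, about 0.2 kg, lying flat on the table. First part on the square-footed stand. Origin: centre of underside, z up.
- tall_cartridge: Loose white pleated filter cartridge, the taller, narrower one: an upright tube 52 mm in outside diameter, 32 mm bore open through both ends, 64 mm high, about 0.12 kg. Goes on top of the spacer ring on the square-footed stand. Origin: centre of underside, z up.
- short_cartridge: Loose white pleated filter cartridge, the shorter, wider one: an upright tube 64 mm in outside diameter, 32 mm bore open through both ends, 36 mm high, about 0.12 kg. Goes straight on the foot of the round-footed stand. Origin: centre of underside, z up.
- knob_cap: Loose aluminium cap of the taller cartridge, 0.15 kg: disc 68 mm across, 18 mm high, with a round black knob (28 mm across, from 18 to 50 mm above the cap's underside) to pinch. Below, a recess 60 mm across, 10 mm deep, in a 4 mm rim, drops over the cartridge top (4 mm play all round); fully down, its underside is 54 mm above the cartridge's. Origin: centre of underside, z up.
- bar_cap: Loose aluminium cap of the shorter cartridge, 0.17 kg: disc 80 mm across, 18 mm high; black bar to pinch, 50 mm along the cap's x, 12 mm along y, from 18 to 50 mm above the underside. Below, a recess 72 mm across, 10 mm deep, in a 4 mm rim, drops over the cartridge top (4 mm play); fully down, its underside is 26 mm above the cartridge's. Origin: centre of underside, z up.
- square_stand: Fixed stand: a square aluminium foot 100 x 100 mm, 12 mm thick, with an upright steel stud 14 mm in diameter on its centre, whose pointed top is 70 mm above the table. Parts threaded over the stud rest on the foot's top, 12 mm above the origin. Origin: centre of underside, z up.
- round_stand: Fixed stand: a round aluminium foot 110 mm in diameter, 12 mm thick, with an upright steel stud 14 mm in diameter on its centre, whose pointed top is 42 mm above the table. Parts threaded over the stud rest on the foot's top, 12 mm above the origin. Origin: centre of underside, z up.
Not all that is in view belongs to the job. What is shaped like the knob_cap but yellow is not meant.

How it is judged (in metres and radians):
At the end, for the whole second after the job is handed in: Square stand: ring on the foot (within 13 mm of the axis), taller cartridge on it (12 mm), knob cap fully down over that (8 mm). Round stand: shorter cartridge on the foot (12 mm), bar cap fully down over it (8 mm). Heights -4/+3 mm, within 4 degrees of upright, at rest, released (z of spacer_ring in the frame of square_stand between 0.008 and 0.015 m and horizontal distance between spacer_ring and square_stand below 0.013 m and angle between each of spacer_ring, tall_cartridge, knob_cap, short_cartridge, bar_cap's own z axis and vertical below 0.07 rad and linear speed of each of spacer_ring, tall_cartridge, knob_cap, short_cartridge, bar_cap below 0.02 m/s and angular speed of each of spacer_ring, tall_cartridge, knob_cap, short_cartridge, bar_cap below 0.2 rad/s and z of tall_cartridge in the frame of square_stand between 0.024 and 0.031 m and horizontal distance between tall_cartridge and square_stand below 0.012 m and z of knob_cap in the frame of tall_cartridge between 0.05 and 0.057 m and horizontal distance between knob_cap and tall_cartridge below 0.008 m and z of short_cartridge in the frame of round_stand between 0.008 and 0.015 m and horizontal distance between short_cartridge and round_stand below 0.012 m and z of bar_cap in the frame of short_cartridge between 0.022 and 0.029 m and horizontal distance between bar_cap and short_cartridge below 0.008 m); the robot touches nothing.
It also fails if it takes over 122 s, if anything falls off the work surface, if the arm or the gripper's body presses on something with over 40 N, if the wrist force passes 120 N, or if a joint passes its speed limit or range.

### The arm

A 7-joint arm with a two-finger parallel gripper is mounted at the origin on the work surface. World frame = base frame: x ahead of the robot, y to its left, z up, the work surface at z = 0. Lengths are in m, angles in degrees, forces in N, time in s.
With the tool pointing down it reaches from about 0.4 to 0.875 m from the base axis. Payload 6.5 kg.
Tool frame: the origin (TCP) lies between the finger pads; the fingertips stand 8 mm ahead of it and the grasp point (between the pads) lies 11 mm behind it; z points along the fingers, y is the direction in which the jaws open and shut (so a half turn about z gives the same grasp; the last joint's range is limited). The gripper opens to 88 mm and grips with 3 to 60 N. Pads are 18 mm wide; open, the fingers measure 123 mm over their backs; the gripper's body (75 mm by 187 mm) begins 45 mm behind the grasp point.
Start: joints at [72.582, 30.733, -0.252, 88.115, 0.149, 61.152, -4.079], TCP at [0.153, -0.632, 0.224] pointing down, gripper open.
Joint ranges: [-154.64, 154.64], [-21.42, 123.67], [-72.66, 72.17], [13.99, 137.28], [-74.86, 254.86], [10.95, 109.41], [-158.01, 158.01]. Speed limits (degrees/s): [136.94, 136.94, 180, 180, 180, 180, 180].

### API

Orientations are given as [roll, pitch, yaw] about the fixed x, y, z axes, in that order (R = Rz(yaw) Ry(pitch) Rx(roll)).
In Python, from rig import bot gives the robot as it stands.
- The arm moves only by the tool play_rows, never from a script. Its argument "deltas" is text: rows parted by semicolons, each of 4 numbers parted by spaces: the shift along the tool's x, y, z each as a share of 0.4 m, from -1 to 1, then the turn about the tool's z as a share of 60 degrees, from -1 to 1. A call has 1 to 8 rows; each row is the pose to reach, as a shift and turn from the pose commanded when the call began, along the tool's axes at that moment; what a row does not reach only later rows make up. A row lasts 1/10 s, in which the tool goes at most 50 mm and 8.59 degrees, less where a joint would pass 70% of its speed; a pose out of reach is approached as far as the arm can. A call with a number of a shift or a turn outside -1 to 1 is refused whole. A call with a gripper value outside its range is refused whole. "hand" is the finger opening in mm, from 0 to 88.1, set as the call begins (left out, the last holds). The fingers move at their own pace and stop on an object; the grip force is fixed at half the most. Time passes only in rows, so rows that repeat a pose let the fingers close. It gives the time, the measured TCP pose, the force and the opening at its end, in the units of the state.
- bot.state(): the state, without advancing time (a new reading comes with each control period).
- bot.get_image(name): name is "side" or "top" or "wrist"; returns (picture, depth): 420x560x3 uint8, red, green, blue; 420x560 float32, m along the optical axis (not along the pixel's ray), 0 where there is no reading.
- bot.camera_info(name): a dict with "fx", "fy", "cx", "cy" (pixels), "pose" (4x4, takes a point from camera to world coordinates). Camera axes: x right, y down, z forward; pixel columns grow to the right and rows downward; lengths in m; the calibration is good to about 2 mm. The wrist camera is an equidistant fisheye: a pixel r from the principal point sees the ray r / f radians off the axis. A picture is of the moment at which its call begins: read the wrist's pose just before it. camera_info takes no time and is no camera call; for the wrist camera it gives the pose at the moment of the call.
- bot.hand_in(): hands the job in, once; it reports no verdict.
The state is a dict: "time": time; "joints": joint angles; "qd": joint speeds; "joint_efforts": joint torques, N m; "tool_pos": TCP position; "eef_rot": TCP orientation; "force": force on the tool from outside, world axes, zero at the start; "torque": the same for the moment, N m; "finger_gap": opening from 0.0 (shut) to 1.0 (fully open).
Only numpy, scipy, OpenCV 4.12 (cv2) and the standard library are available. Lean on these libraries where they do the work, as an engineer would, in place of code of your own. Each camera call takes 0.05 s, during which the arm holds its last target. There are 200 camera calls.

## Working session

There is one attempt and no reset: what is moved stays moved. The work goes in short steps, Python scripts to look and compute and a tool call to move; the robot and the scene stay as the last step left them, time stands still between calls to the robot, and variables do not carry over. Pictures are saved under pics/ and viewed, about 12 in all and at most 16, crops included, and the job is handed in when it is done.

Besides the shell and the picture viewer there is one more tool, called after "Emit:" in YAML: its name, and indented under it one key for each argument. play_rows: Moves the arm, as the interface text tells. Shift numbers are shares of 0.4 m and turn numbers shares of 60 degrees, none past 1 either way. Its arguments: {"type":"object","properties":{"deltas":{"type":"string"},"hand":{"type":"number"}},"required":["deltas"]}

```bash
mkdir -p pics; ls; python3 - <<'E'
from rig import bot
import cv2,numpy as np
print(bot.state())
for n in ["top","side"]:
    im,d=bot.get_image(n); ci=bot.camera_info(n)
    print(n,ci)
    np.savez(f"{n}0.npz",im=im,d=d,pose=ci["pose"],k=[ci["fx"],ci["fy"],ci["cx"],ci["cy"]])
    cv2.imwrite(f"pics/{n}0.png",im[:,:,::-1])
E
```

```text
pics
{'time': 0.0, 'joints': array([72.58263296, 30.7779295 , -0.25337731, 88.16982738,  0.14882196,
       61.14995631, -4.07867263]), 'qd': array([ 0.05114607,  0.01702799,  0.03599737,  0.00897203,  0.09023916,
       -0.02594781, -0.0755317 ]), 'joint_efforts': array([-5.70413033e-05, -5.70977855e+01,  9.90370139e-01, -2.51597232e+01,
       -5.62996301e-02,  1.78919442e-02,  1.61840594e-04]), 'tool_pos': array([ 0.15293736, -0.63110844,  0.22324027]), 'eef_rot': array([-1.79902902e+02,  7.49806191e-03,  1.36284225e+01]), 'force': array([-1.13468978, -0.8128663 , -0.54198276]), 'torque': array([ 0.00759535, -0.00570242,  0.04515469]), 'finger_gap': 1.00095004257373}
top {'fx': 385.50913353525124, 'fy': 385.50913353525124, 'cx': 276.3271112045016, 'cy': 211.77584267324445, 'pose': array([[-0.02306069, -0.98297432,  0.1822901 ,  0.3546853 ],
       [-0.99953161,  0.02633895,  0.01558296,  0.0042607 ],
       [-0.02011898, -0.18184537, -0.9831213 ,  0.89397741],
       [ 0.        ,  0.        ,  0.        ,  1.        ]])}
side {'fx': 379.5844843057185, 'fy': 379.5844843057185, 'cx': 283.7938163716519, 'cy': 213.17955921943297, 'pose': array([[-0.77942976, -0.29426128,  0.55308186,  0.05682517],
       [-0.62644153,  0.35513041, -0.69386844,  0.56764354],
       [ 0.00776243, -0.88729515, -0.4611367 ,  0.43625165],
       [ 0.        ,  0.        ,  0.        ,  1.        ]])}
```

View pics/top0.png

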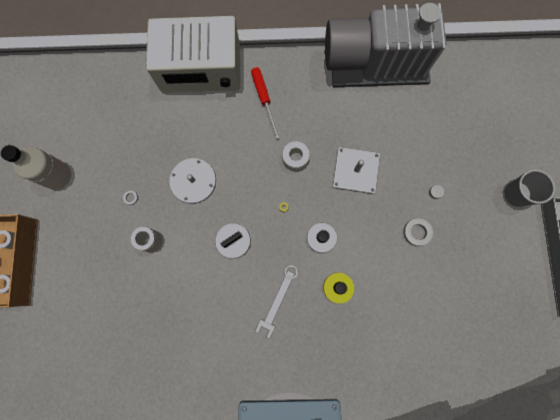

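View pics/side0.png

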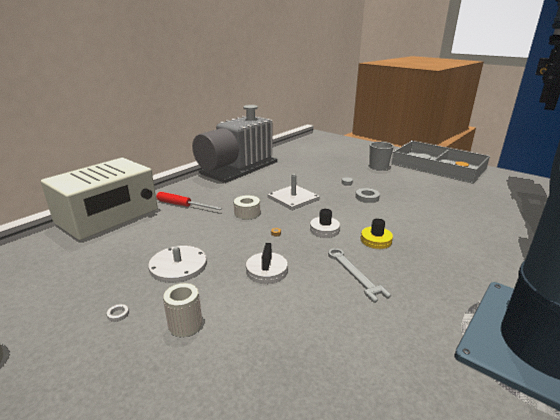

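The top view shows: tall cartridge (143,239), round stand (192,181), bar cap (232,241), short cartridge (296,155), square stand (357,170), knob cap (322,237), ring (418,232) and the yellow decoy (340,288). The side view agrees. Next I'll measure each one.

```bash
cat > h.py <<'E'
import numpy as np,cv2
def cloud(f):
    z=np.load(f); d=z["d"]; fx,fy,cx,cy=z["k"]
    v,u=np.mgrid[:d.shape[0],:d.shape[1]]
    P=np.stack([(u-cx)/fx*d,(v-cy)/fy*d,d],-1)@z["pose"][:3,:3].T+z["pose"][:3,3]
    P[d==0]=np.nan
    return P,z["im"]
def circ(P,u,v,w,zlo,zhi):
    q=P[v-w:v+w,u-w:u+w].reshape(-1,3); q=q[(q[:,2]>zlo)&(q[:,2]<zhi)]
    (x,y),r=cv2.minEnclosingCircle(q[:,:2].astype(np.float32))
    return np.round([x,y,2*r,np.median(q[:,2]),len(q)],4), q
E
python3 - <<'E'
from h import *
P,im=cloud("top0.npz")
L=dict(tall=(143,239,24,.055,.075),short=(296,155,22,.028,.045),ring=(418,232,22,.01,.025),knob_disc=(322,237,24,.012,.026),knob=(322,237,20,.042,.06),
 bar_disc=(232,241,26,.012,.026),bar=(232,241,22,.042,.06),rfoot=(192,181,30,.006,.02),rstud=(192,181,22,.03,.05),sfoot=(357,170,32,.006,.02),sstud=(357,170,26,.05,.08))
for n,a in L.items():
    r,q=circ(P,*a); print(n,r,"mean",q.mean(0).round(4), "minrect",[np.round(t,4) for t in cv2.minAreaRect(q[:,:2].astype(np.float32))] if n in("bar","sfoot") else "")
print("table z",np.nanmedian(P[250:350,100:200,2]))
# same in side
S,_=cloud("side0.npz")
L=dict(tall=(183,300,45,.058,.07),short=(247,203,25,.03,.042),ring=(367,194,22,.01,.022),knob=(325,215,25,.044,.056),knobd=(325,225,25,.014,.024),bar=(267,256,28,.044,.056),bard=(267,262,30,.014,.024),rfoot=(178,263,35,.008,.018),rstud=(178,253,20,.03,.05),sfoot=(293,195,32,.007,.018),sstud=(293,185,20,.05,.08))
for n,a in L.items():
    r,q=circ(S,*a); print(n,r,"mean",q.mean(0).round(4), "minrect",[np.round(t,4) for t in cv2.minAreaRect(q[:,:2].astype(np.float32))] if n in("bar","sfoot") else "")
E
```

```text
tall [4.587e-01 3.099e-01 5.310e-02 6.450e-02 3.300e+02] mean [0.4586 0.3092 0.0637] minrect 
short [ 6.494e-01 -2.990e-02  6.440e-02  3.610e-02  4.560e+02] mean [ 0.6491 -0.03    0.0359] minrect 
ring [ 4.640e-01 -3.052e-01  6.490e-02  1.580e-02  4.450e+02] mean [ 0.4634 -0.3045  0.0158] minrect 
knob_disc [ 4.559e-01 -8.420e-02  6.780e-02  1.840e-02  5.470e+02] mean [ 0.4553 -0.0833  0.0184] minrect 
knob [ 4.559e-01 -8.400e-02  2.760e-02  5.020e-02  1.270e+02] mean [ 0.4555 -0.0837  0.0501] minrect 
bar_disc [4.544e-01 1.200e-01 8.000e-02 1.880e-02 7.890e+02] mean [0.4533 0.1191 0.0188] minrect 
bar [4.54e-01 1.20e-01 5.04e-02 5.08e-02 1.34e+02] mean [0.4539 0.1194 0.0504] minrect [array([0.4543, 0.1199]), array([0.0123, 0.0497]), np.float64(32.4752)]
rfoot [5.993e-01 2.225e-01 1.226e-01 1.280e-02 1.588e+03] mean [0.5999 0.2155 0.0129] minrect 
rstud [6.012e-01 2.160e-01 1.410e-02 3.950e-02 3.600e+01] mean [0.6001 0.2154 0.0393] minrect 
sfoot [ 6.145e-01 -1.730e-01  1.379e-01  1.220e-02  1.681e+03] mean [ 0.6137 -0.1724  0.0122] minrect [array([ 0.6157, -0.1732]), array([0.1001, 
[... 692 characters left out ...]
4.970e-02 4.850e-02 1.080e+02] mean [0.4528 0.1233 0.0483] minrect [array([0.4546, 0.121 ]), array([0.0121, 0.0494]), np.float64(33.3067)]
bard [4.552e-01 1.212e-01 8.220e-02 1.690e-02 6.880e+02] mean [0.4509 0.1249 0.017 ] minrect 
rfoot [6.019e-01 2.162e-01 1.131e-01 1.090e-02 1.383e+03] mean [0.5971 0.2207 0.0109] minrect 
rstud [5.998e-01 2.187e-01 1.330e-02 3.610e-02 4.700e+01] mean [0.5995 0.2181 0.0363] minrect 
sfoot [ 6.495e-01 -1.905e-01  4.619e-01  1.080e-02  6.810e+02] mean [ 0.6006 -0.1583  0.0112] minrect [array([ 0.6513, -0.1862]), array([0.1144, 0.4568]), np.float64(67.6798)]
sstud [ 6.162e-01 -1.702e-01  1.540e-02  6.040e-02  3.700e+01] mean [ 0.6145 -0.1693  0.0606] minrect
```

```bash
cat > go.py <<'E'
import sys,numpy as np
from scipy.spatial.transform import Rotation as R
from rig import bot
# usage: go.py x y z yaw [x y z yaw ...]  -> rows of shares from the pose now
s=bot.state(); r=R.from_euler("xyz",s["eef_rot"],degrees=True); p=np.array(s["tool_pos"])
print("t",round(s["time"],2),"pos",p.round(4),"rot",s["eef_rot"].round(2),"j7",s["joints"][6].round(1),"F",s["force"].round(1),"gap",round(88.1*s["finger_gap"],1))
a=[float(v) for v in sys.argv[1:]]
for i in range(0,len(a),4):
    d=r.inv().apply(np.array(a[i:i+3])-p)/0.4
    t=-((a[i+3]-s["eef_rot"][2]+180)%360-180)/60
    print(d.round(4),round(t,4))
E
python3 go.py 0.464 -0.305 0.12 56.7 0.464 -0.305 0.012 56.7
```

```text
t 0.1 pos [ 0.153  -0.6312  0.2234] rot [-1.7991e+02  1.0000e-02  1.3630e+01] j7 -4.1 F [-0.   0.3 -0.1] gap 87.9
[ 0.9479 -0.6089  0.2592] -0.7179
[ 0.9479 -0.6085  0.5292] -0.7179
```

Emit:
play_rows:
  deltas: "0.948 -0.609 0.259 -0.718;0.948 -0.609 0.259 -0.718;0.948 -0.609 0.259 -0.718;0.948 -0.609 0.259 -0.718;0.948 -0.609 0.259 -0.718;0.948 -0.609 0.259 -0.718;0.948 -0.609 0.259 -0.718;0.948 -0.609 0.259 -0.718"
  hand: 88

```text
time: 0.9
tool_pos: [0.4231, -0.3481, 0.1339]
eef_rot: [-180.0, -0.0, 56.7]
force: [0.9, -0.9, 0.3]
finger_gap: 1.0
```

Emit:
play_rows:
  deltas: "0 0 0 0;0 0 0 0;0 0 0 0;0 0 0 0"

```text
time: 1.3
tool_pos: [0.421, -0.3513, 0.1346]
eef_rot: [180.0, 0.1, 56.5]
force: [0.5, 0.8, -0.4]
finger_gap: 0.995
```

```bash
python3 go.py 0.464 -0.305 0.012 56.7; python3 - <<'E'
from rig import bot
import cv2
ci=bot.camera_info("wrist"); print(ci)
im,d=bot.get_image("wrist"); cv2.imwrite("pics/w1.png",im[:,:,::-1])
E
```

```text
t 1.3 pos [ 0.421  -0.3513  0.1346] rot [1.800e+02 5.000e-02 5.654e+01] j7 -6.6 F [ 0.5  0.8 -0.4] gap 87.7
[0.1562 0.0259 0.3065] -0.0027
{'fx': 325.19226210127806, 'fy': 325.19226210127806, 'cx': 279.5222164644827, 'cy': 204.41206412059563, 'pose': array([[ 8.33514971e-01, -5.27409964e-01, -1.64595027e-01,
         4.65057425e-01],
       [-5.52496847e-01, -7.95757183e-01, -2.48027700e-01,
        -2.87344044e-01],
       [-1.65394975e-04,  2.97673034e-01, -9.54667868e-01,
         2.95456197e-01],
       [ 0.00000000e+00,  0.00000000e+00,  0.00000000e+00,
         1.00000000e+00]])}
```

Emit:
play_rows:
  deltas: "0.156 0.026 0.1 0;0.156 0.026 0.1 0;0.156 0.026 0.1 0;0.156 0.026 0.1 0"

```text
time: 1.75
tool_pos: [0.4645, -0.3041, 0.0945]
eef_rot: [-180.0, 0.0, 56.7]
force: [-0.7, 0.2, 0.1]
finger_gap: 1.0
```

```bash
python3 go.py 0.464 -0.305 0.012 56.7; python3 - <<'E'
from rig import bot
import cv2
im,d=bot.get_image("wrist"); cv2.imwrite("pics/w1.png",im[:,:,::-1])
for _ in range(3): print(bot.state()["tool_pos"].round(4))
E
```

```text
t 1.75 pos [ 0.4645 -0.3041  0.0945] rot [-1.7998e+02  4.0000e-02  5.6670e+01] j7 -14.4 F [-0.7  0.2  0.1] gap 88.1
[-2.500e-03  2.000e-04  2.063e-01] -0.0005
[ 0.4643 -0.305   0.0949]
[ 0.4643 -0.305   0.0949]
[ 0.4643 -0.305   0.0949]
```

View pics/w1.png

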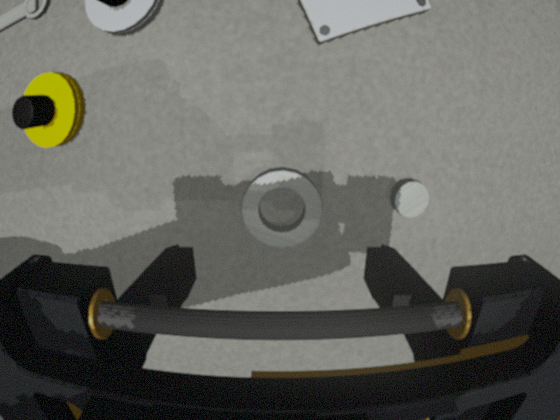

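The ring at (282,208) lies midway between the fingers, and nothing is close by. I'll descend and grip it.

Emit:
play_rows:
  deltas: "0 0 0.1 0;0 0 0.17 0;0 0 0.2 0;0 0 0.21 0;0 0 0.21 0"

```text
time: 2.3
tool_pos: [0.4652, -0.3041, 0.0111]
eef_rot: [180.0, 0.0, 56.6]
force: [-0.5, -1.4, 0.9]
finger_gap: 0.998
```

Emit:
play_rows:
  deltas: "0 0 0 0;0 0 0 0;0 0 0 0;0 0 0 0;0 0 0 0;0 0 0 0"
  hand: 50

```text
time: 2.9
tool_pos: [0.4652, -0.3032, 0.0106]
eef_rot: [180.0, 0.0, 56.7]
force: [0.1, -0.2, -0.6]
finger_gap: 0.565
```

Emit:
play_rows:
  deltas: "0 0 -0.1 0;0 0 -0.2 0;0 0 -0.3 0;0 0 -0.3 0;0 0 -0.3 0"

```text
time: 3.4
tool_pos: [0.4655, -0.3035, 0.1312]
eef_rot: [179.9, 0.0, 56.7]
force: [-0.7, 0.1, -0.1]
finger_gap: 0.568
```

```bash
python3 go.py 0.6145 -0.172 0.13 74.4 0.6145 -0.172 0.025 74.4; python3 - <<'E'
from rig import bot
import cv2
im,d=bot.get_image("wrist"); cv2.imwrite("pics/w2.png",im[:,:,::-1])
E
```

```text
t 3.4 pos [ 0.4655 -0.3035  0.1312] rot [1.799e+02 1.000e-02 5.670e+01] j7 -13.6 F [-0.7  0.1 -0.1] gap 50.0
[0.4794 0.1307 0.0031] -0.295
[0.4794 0.1303 0.2656] -0.295
```

View pics/w2.png

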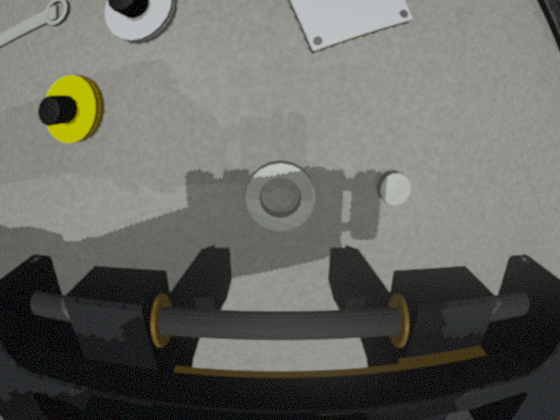

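The ring has not moved, at (280,196), and the jaws closed on nothing. I'll measure it from the wrist camera and see where the fingertips really are.

```bash
cat >> h.py <<'E'
def wcloud(bot):
    ci=bot.camera_info("wrist"); im,d=bot.get_image("wrist")
    f,cx,cy=ci["fx"],ci["cx"],ci["cy"]; v,u=np.mgrid[:d.shape[0],:d.shape[1]]
    x,y=u-cx,v-cy; r=np.hypot(x,y)+1e-9; t=r/f; k=d*np.tan(t)/r
    P=np.stack([x*k,y*k,d],-1)@ci["pose"][:3,:3].T+ci["pose"][:3,3]; P[d==0]=np.nan
    return P,im
E
python3 - <<'E'
from h import *
from rig import bot
P,im=wcloud(bot)
s=bot.state(); print(s["tool_pos"],s["eef_rot"])
r,q=circ(P,280,196,45,.01,.025); print("ring",r)
print("table",np.nanmedian(P[100:150,150:250,2]))
for u,v in [(222,255),(210,260),(345,255),(355,262),(200,290),(280,196),(312,196)]: print(u,v,P[v,u].round(4))
E
```

```text
[ 0.46425338 -0.30276685  0.12931897] [-1.79875559e+02  1.13065455e-02  5.67067664e+01]
ring [ 4.662e-01 -3.066e-01  6.410e-02  1.620e-02  2.759e+03]
table 0.0003357228316924754
222 255 [ 0.4483 -0.2808  0.1533]
210 260 [ 0.4444 -0.2781  0.159 ]
345 255 [ 0.4971 -0.3131  0.153 ]
355 262 [ 0.5001 -0.3128  0.1642]
200 290 [ 0.4446 -0.2791  0.1838]
280 196 [ 4.634e-01 -3.080e-01 -4.000e-04]
312 196 [ 0.4895 -0.3196  0.0161]
```

```bash
python3 - <<'E'
from h import *
from rig import bot
from scipy.spatial.transform import Rotation as R
P,im=wcloud(bot); s=bot.state(); r=R.from_euler("xyz",s["eef_rot"],degrees=True)
T=r.inv().apply((P-s["tool_pos"]).reshape(-1,3)).reshape(P.shape)  # tool frame
for v in range(236,300,6):
    print(v,[tuple((1000*T[v,u]).round(0).astype(int)) if np.isfinite(T[v,u,0]) else None for u in (190,205,215,225,335,345,355)])
ci=bot.camera_info("wrist"); M=np.linalg.inv(ci["pose"])
for x in (-9,9):
  for z in (8,-11,-30):
    w=s["tool_pos"]+r.apply([x/1000,.025,z/1000]); c=(M@np.r_[w,1])[:3]; rr=np.hypot(c[0],c[1]); t=np.arctan2(rr,c[2])*ci["fx"]
    print(x,z,ci["cx"]+c[0]/rr*t,ci["cy"]+c[1]/rr*t)
E
```

```text
236 [(np.int64(-46), np.int64(-88), np.int64(130)), (np.int64(-45), np.int64(-72), np.int64(129)), (np.int64(-45), np.int64(-62), np.int64(129)), (np.int64(-45), np.int64(-52), np.int64(130)), (np.int64(-45), np.int64(55), np.int64(128)), (np.int64(-46), np.int64(66), np.int64(130)), (np.int64(-45), np.int64(76), np.int64(129))]
242 [(np.int64(-52), np.int64(-88), np.int64(128)), (np.int64(-51), np.int64(-72), np.int64(128)), (np.int64(-51), np.int64(-62), np.int64(128)), (np.int64(-51), np.int64(-52), np.int64(128)), (np.int64(-52), np.int64(56), np.int64(129)), (np.int64(-51), np.int64(66), np.int64(128)), (np.int64(-52), np.int64(76), np.int64(129))]
248 [(np.int64(-59), np.int64(-89), np.int64(130)), (np.int64(12), np.int64(-35), np.int64(-20)), (np.int64(9), np.int64(-31), np.int64(-15)), (np.int64(10), np.int64(-26), np.int64(-15)), (np.int64(10), np.int64(29), np.int64(-16)), (np.int64(9), np.int64(34), np.int64(-15)), (np.int64(11), np.int64(39), np.int64(-19))]
254 [(np.int64(-65), np.int64(-90), np.int64(129)), (np.int64(11), np.int64(-34), np.int64(-25)), (np.int64(10), np
[... 2014 characters left out ...]
 np.int64(27), np.int64(-35)), (np.int64(10), np.int64(27), np.int64(-55)), (np.int64(10), np.int64(31), np.int64(-55))]
296 [(np.int64(12), np.int64(-31), np.int64(-63)), (np.int64(10), np.int64(-26), np.int64(-60)), (np.int64(8), np.int64(-23), np.int64(-57)), (np.int64(-6), np.int64(-24), np.int64(-36)), (np.int64(-6), np.int64(27), np.int64(-36)), (np.int64(9), np.int64(26), np.int64(-58)), (np.int64(9), np.int64(30), np.int64(-59))]
-9 8 320.09579653110313 260.07451484898735
-9 -11 324.0994921632376 276.20095242244497
-9 -30 328.86710727619163 295.65570351731907
9 8 321.547756051026 231.5848411386419
9 -11 326.00105902658856 245.55472898392057
9 -30 331.41625111550474 262.73682352380786
```

Finding: in the tool frame the fingertips end near z ≈ -12 mm, not +8 mm. They stand about 20 mm higher than the text says, so they closed above the ring. The camera reads the table at 0 and the ring top at 16 mm, so the camera is right. From here I use tip height = reported TCP z + 12 mm.

```bash
python3 go.py 0.4655 -0.306 0.015 56.7 0.4655 -0.306 -0.007 56.7
```

```text
t 3.55 pos [ 0.4642 -0.3027  0.1291] rot [-1.7984e+02  1.0000e-02  5.6710e+01] j7 -13.6 F [-0.   0.2 -0.4] gap 49.9
[-0.0051  0.0082  0.2851] 0.0002
[-0.0051  0.0083  0.3401] 0.0002
```

Emit:
play_rows:
  deltas: "-0.005 0.006 0 0;-0.005 0.006 0 0;-0.005 0.006 0.1 0;-0.005 0.006 0.2 0;-0.005 0.006 0.285 0;-0.005 0.006 0.285 0"
  hand: 88

```text
time: 4.15
tool_pos: [0.4627, -0.3042, 0.0122]
eef_rot: [-179.5, 0.0, 56.7]
force: [-0.9, 0.5, 0.6]
finger_gap: 0.992
```

Emit:
play_rows:
  deltas: "0 0 0.015 0;0 0 0.03 0;0 0 0.045 0;0 0 0.055 0;0 0 0.055 0"

```text
time: 4.65
tool_pos: [0.466, -0.3062, -0.0055]
eef_rot: [-180.0, 0.0, 56.7]
force: [-0.9, 0.1, 0.4]
finger_gap: 0.999
```

Emit:
play_rows:
  deltas: "0 0 0 0;0 0 0 0;0 0 0 0;0 0 0 0;0 0 0 0;0 0 0 0"
  hand: 50

```text
time: 5.25
tool_pos: [0.466, -0.3062, -0.0053]
eef_rot: [-180.0, 0.0, 56.7]
force: [-1.4, 0.8, 3.4]
finger_gap: 0.703
```

Emit:
play_rows:
  deltas: "0 0 -0.05 0;0 0 -0.1 0;0 0 -0.2 0;0 0 -0.3 0;0 0 -0.35 0;0 0 -0.35 0"

```text
time: 5.85
tool_pos: [0.4678, -0.3073, 0.1371]
eef_rot: [179.7, -0.0, 56.7]
force: [0.4, 0.2, -3.0]
finger_gap: 0.707
```

```bash
python3 go.py 0.6145 -0.172 0.13 74.4 0.6145 -0.172 0.025 74.4; cat > look.py <<'E'
import sys
from h import *
from rig import bot
from scipy.spatial.transform import Rotation as R
# save wrist picture and raw tool-frame cloud
P,im=wcloud(bot); s=bot.state(); r=R.from_euler("xyz",s["eef_rot"],degrees=True)
T=r.inv().apply((P-s["tool_pos"]).reshape(-1,3)).reshape(P.shape)
np.savez(sys.argv[1]+".npz",P=P,T=T,im=im); cv2.imwrite(f"pics/{sys.argv[1]}.png",im[:,:,::-1])
E
python3 look.py w3
```

```text
t 5.85 pos [ 0.4678 -0.3073  0.1371] rot [ 1.7968e+02 -1.0000e-02  5.6690e+01] j7 -13.4 F [ 0.4  0.2 -3. ] gap 62.3
[0.484  0.1206 0.0185] -0.2951
[0.484  0.1192 0.281 ] -0.2951
```

View pics/w3.png

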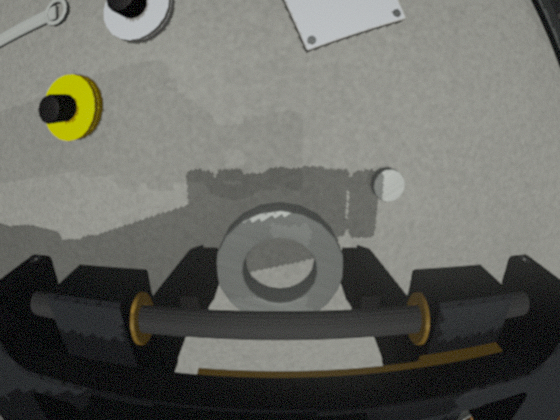

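The ring is held level between the fingers at (280,260). I'll measure where it sits in the tool frame.

```bash
python3 - <<'E'
from h import *
z=np.load("w3.npz"); T=z["T"]
q=T[205:318,210:350].reshape(-1,3); q=q[np.isfinite(q).all(1)]
h,e=np.histogram(q[:,2]*1000,bins=np.arange(-40,20,2)); print(list(zip(e.astype(int),h)))
q=T[205:300,222:338].reshape(-1,3); q=q[(abs(q[:,2]+.022)<.003)]
print(cv2.minEnclosingCircle(q[:,:2].astype(np.float32)), q[:,:2].min(0),q[:,:2].max(0))
A=np.c_[q[:,:2],np.ones(len(q))]; print(np.linalg.lstsq(A,q[:,2],rcond=None)[0])
E
```

```text
[(np.int64(-40), np.int64(59)), (np.int64(-38), np.int64(110)), (np.int64(-36), np.int64(81)), (np.int64(-34), np.int64(76)), (np.int64(-32), np.int64(77)), (np.int64(-30), np.int64(74)), (np.int64(-28), np.int64(76)), (np.int64(-26), np.int64(1658)), (np.int64(-24), np.int64(5373)), (np.int64(-22), np.int64(458)), (np.int64(-20), np.int64(330)), (np.int64(-18), np.int64(295)), (np.int64(-16), np.int64(283)), (np.int64(-14), np.int64(241)), (np.int64(-12), np.int64(213)), (np.int64(-10), np.int64(72)), (np.int64(-8), np.int64(5)), (np.int64(-6), np.int64(0)), (np.int64(-4), np.int64(0)), (np.int64(-2), np.int64(0)), (np.int64(0), np.int64(0)), (np.int64(2), np.int64(0)), (np.int64(4), np.int64(0)), (np.int64(6), np.int64(0)), (np.int64(8), np.int64(0)), (np.int64(10), np.int64(0)), (np.int64(12), np.int64(0)), (np.int64(14), np.int64(0)), (np.int64(16), np.int64(0))]
((0.00021249125711619854, 0.0027708106208592653), 0.03185080364346504) [-0.01844493 -0.02664863] [0.03181281 0.03215765]
[-0.00572865 -0.003841   -0.02324198]
```

Emit:
play_rows:
  deltas: "0.484 0.116 0 -0.295;0.484 0.116 0 -0.295;0.484 0.116 0 -0.295;0.484 0.116 0 -0.295;0.484 0.116 0 -0.295;0.484 0.116 0 -0.295"

```text
time: 6.5
tool_pos: [0.6103, -0.1679, 0.1318]
eef_rot: [-179.8, -0.0, 74.6]
force: [-0.8, -1.2, -2.3]
finger_gap: 0.705
```

```bash
python3 look.py w4; python3 go.py 0.6125 -0.1715 0.05 74.4 0.6125 -0.1715 0.02 74.4; python3 - <<'E'
from h import *
P=np.load("w4.npz")["P"]
q=P[np.isfinite(P).all(2)]
m=(np.hypot(q[:,0]-.6145,q[:,1]+.172)<.08)&(abs(q[:,2]-.012)<.006); print("foot",m.sum(),cv2.minAreaRect(q[m][:,:2].astype(np.float32)))
m=(np.hypot(q[:,0]-.6145,q[:,1]+.172)<.015)&(q[:,2]>.04)&(q[:,2]<.075); print("stud",m.sum(),q[m].mean(0) if m.any() else "")
E
```

```text
t 6.55 pos [ 0.6094 -0.17    0.132 ] rot [-1.7977e+02  5.0000e-02  7.4430e+01] j7 -15.5 F [ 0.1  0.6 -2.1] gap 61.8
[-0.0014  0.0092  0.205 ] 0.0005
[-0.0014  0.0095  0.28  ] 0.0005
foot 8033 ((0.6180031895637512, -0.1746010184288025), (0.10023532062768936, 0.1007314994931221), 79.47152709960938)
stud 25 [ 0.62052824 -0.16877653  0.04378565]
```

View pics/w4.png

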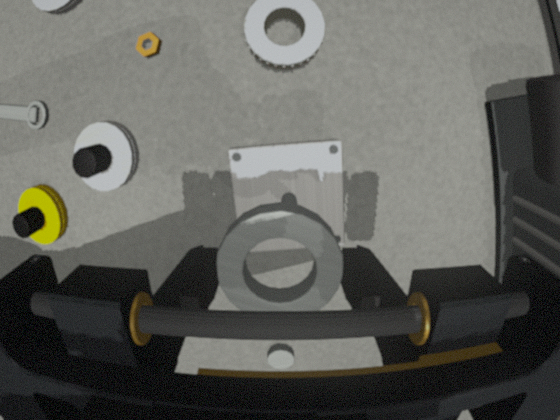

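The ring is held just short of the stud. Foot corners are visible at (232,150) and (340,145), and the stud tip shows at (288,198). I'll shift by the few mm measured and descend.

Emit:
play_rows:
  deltas: "-0.003 0.015 0 0;-0.003 0.015 0.05 0;-0.003 0.015 0.12 0;-0.003 0.015 0.19 0;-0.003 0.015 0.24 0;-0.003 0.015 0.265 0;-0.003 0.015 0.275 0;-0.003 0.015 0.28 0"

```text
time: 7.35
tool_pos: [0.6168, -0.1734, 0.0227]
eef_rot: [180.0, 0.0, 74.4]
force: [0.1, -0.3, -2.3]
finger_gap: 0.705
```

Emit:
play_rows:
  deltas: "0 0 0 0;0 0 0.003 0;0 0 0.003 0"

```text
time: 7.65
tool_pos: [0.617, -0.1727, 0.0219]
eef_rot: [179.9, 0.0, 74.4]
force: [-0.6, 0.3, -3.4]
finger_gap: 0.7
```

Emit:
play_rows:
  deltas: "0 0 0.004 0;0 0 0.008 0;0 0 0.008 0"

```text
time: 7.95
tool_pos: [0.6164, -0.1726, 0.0179]
eef_rot: [-180.0, 0.0, 74.4]
force: [-0.9, 0.4, -2.8]
finger_gap: 0.704
```

Emit:
play_rows:
  deltas: "0 0 0.003 0;0 0 0.003 0;0 0 0.003 0"

```text
time: 8.25
tool_pos: [0.6166, -0.1726, 0.0168]
eef_rot: [-180.0, 0.0, 74.4]
force: [-0.5, -0.9, -2.5]
finger_gap: 0.701
```

Emit:
play_rows:
  deltas: "0 0 0.003 0;0 0 0.003 0;0 0 0.003 0"

```text
time: 8.55
tool_pos: [0.6165, -0.1726, 0.0156]
eef_rot: [-180.0, 0.0, 74.4]
force: [-0.4, -0.5, -2.1]
finger_gap: 0.701
```

Emit:
play_rows:
  deltas: "0 0 0 0;0 0 0 0;0 0 0 0;0 0 0 0"
  hand: 88

```text
time: 8.95
tool_pos: [0.6168, -0.1727, 0.0159]
eef_rot: [180.0, 0.0, 74.4]
force: [-0.4, 0.2, 0.8]
finger_gap: 0.998
```

Emit:
play_rows:
  deltas: "0 0 -0.08 0;0 0 -0.18 0;0 0 -0.28 0;0 0 -0.33 0;0 0 -0.33 0"

```text
time: 9.45
tool_pos: [0.619, -0.173, 0.1514]
eef_rot: [179.6, -0.0, 74.4]
force: [0.3, -0.5, -0.5]
finger_gap: 1.001
```

```bash
python3 look.py w5;  python3 - <<'E'
from h import *
P=np.load("w5.npz")["P"]
def c(q,x,y,r,lo,hi):
    m=(np.hypot(q[:,0]-x,q[:,1]-y)<r)&(q[:,2]>lo)&(q[:,2]<hi); q=q[m]
    return m.sum(),np.median(q[:,2]),cv2.minEnclosingCircle(q[:,:2].astype(np.float32)),cv2.minAreaRect(q[:,:2].astype(np.float32))
q=P[60:250,60:500].reshape(-1,3); q=q[np.isfinite(q).all(1)]
print("ring",c(q,.617,-.174,.045,.023,.036)); print("foot",c(q,.617,-.174,.08,.006,.018)); print("stud",c(q,.617,-.174,.015,.06,.08))
print("short",c(q,.65,-.03,.045,.03,.042))
E
python3 go.py 0.6515 -0.031 0.1 87.4 0.6515 -0.031 0.01 87.4
```

```text
ring (np.int64(2589), np.float64(0.028173127288424193), ((0.6175122857093811, -0.1735510379076004), 0.032102324068546295), ((0.6178929805755615, -0.17349930107593536), (0.06288914382457733, 0.06312936544418335), 27.977142333984375))
foot (np.int64(7297), np.float64(0.012267119688330053), ((0.6181955337524414, -0.17411763966083527), 0.06957902014255524), ((0.6179155111312866, -0.17448821663856506), (0.10062143206596375, 0.1009041890501976), 79.31343078613281))
stud (np.int64(251), np.float64(0.06825944062570588), ((0.6180442571640015, -0.17458075284957886), 0.007031355518847704), ((0.6178104877471924, -0.17443807423114777), (0.01373326312750578, 0.012891089543700218), 73.42046356201172))
short (np.int64(132), np.float64(0.03581400820501923), ((0.6442162394523621, -0.058992378413677216), 0.015270816162228584), ((0.6439366340637207, -0.05999051779508591), (0.0037438625004142523, 0.0302956011146307), 74.34810638427734))
t 9.5 pos [ 0.6175 -0.1729  0.149 ] rot [179.83   0.    74.4 ] j7 -15.1 F [-0.7 -0.7 -0.9] gap 88.0
[ 0.3644 -0.0139  0.1225] -0.2166
[ 0.3644 -0.0146  0.3475] -0.2166
```

The ring is seated: top at 28.2 mm, within 1 mm of the stud axis. I had mis-signed the height of the held ring, so it dropped about 9 mm, harmlessly. From now on, place height = grasp height + support height. Next is the short cartridge.

Emit:
play_rows:
  deltas: "0.364 -0.014 0.12 -0.217;0.364 -0.014 0.12 -0.217;0.364 -0.014 0.12 -0.217;0.364 -0.014 0.12 -0.217;0.364 -0.014 0.12 -0.217;0.364 -0.014 0.12 -0.217"

```text
time: 10.1
tool_pos: [0.6496, -0.0328, 0.0986]
eef_rot: [-179.9, 0.1, 87.3]
force: [0.6, -0.4, -0.2]
finger_gap: 0.995
```

```bash
python3 look.py w6;  python3 - <<'E'
from h import *
P=np.load("w6.npz")["P"]; q=P[60:250,60:500].reshape(-1,3); q=q[np.isfinite(q).all(1)]
m=(np.hypot(q[:,0]-.65,q[:,1]+.03)<.045)&(abs(q[:,2]-.036)<.006);q=q[m]
print(m.sum(),np.median(q[:,2]),cv2.minEnclosingCircle(q[:,:2].astype(np.float32)))
E
python3 go.py 0.6515 -0.031 0.0 87.4
```

```text
4397 0.03615825177302867 ((0.6526021957397461, -0.031226234510540962), 0.03227784484624863)
t 10.15 pos [ 0.6499 -0.0334  0.0991] rot [-1.7995e+02  9.0000e-02  8.7280e+01] j7 -18.0 F [ 0.3  0.1 -0.2] gap 88.3
[0.0066 0.004  0.2477] -0.002
```

Emit:
play_rows:
  deltas: "0.006 0.003 0.06 0;0.006 0.003 0.14 0;0.006 0.003 0.2 0;0.006 0.003 0.24 0;0.006 0.003 0.248 0;0.006 0.003 0.248 0"

```text
time: 10.75
tool_pos: [0.6518, -0.0293, 0.0007]
eef_rot: [180.0, 0.0, 87.4]
force: [0.1, 0.9, -0.1]
finger_gap: 0.998
```

Emit:
play_rows:
  deltas: "0 0 0 0;0 0 0 0;0 0 0 0;0 0 0 0;0 0 0 0;0 0 0 0"
  hand: 50

```text
time: 11.35
tool_pos: [0.6522, -0.0285, 0.0013]
eef_rot: [179.9, 0.0, 87.4]
force: [-1.2, -0.1, 5.7]
finger_gap: 0.715
```

Emit:
play_rows:
  deltas: "0 0 -0.04 0;0 0 -0.1 0;0 0 -0.2 0;0 0 -0.25 0;0 0 -0.25 0;0 0 -0.25 0"

```text
time: 11.95
tool_pos: [0.6514, -0.0287, 0.1006]
eef_rot: [180.0, 0.0, 87.4]
force: [-0.2, -0.1, -2.0]
finger_gap: 0.723
```

```bash
python3 look.py w7; python3 go.py 0.602 0.215 0.1 109.6 0.602 0.215 0.013 109.6;  python3 - <<'E'
from h import *
T=np.load("w7.npz")["T"]; q=T[190:310,200:360].reshape(-1,3); q=q[np.isfinite(q).all(1)]
h,e=np.histogram(q[:,2]*1000,bins=np.arange(-45,0,2)); print(list(zip(e.astype(int).tolist(),h.tolist())))
E
```

```text
t 12.0 pos [ 0.6507 -0.0287  0.0995] rot [-1.799e+02  2.000e-02  8.743e+01] j7 -18.2 F [-0.4 -0.4 -1.6] gap 62.9
[ 0.6031 -0.1489 -0.001 ] -0.3694
[ 0.6032 -0.1485  0.2165] -0.3694
[(-45, 113), (-43, 116), (-41, 147), (-39, 290), (-37, 6126), (-35, 1103), (-33, 339), (-31, 414), (-29, 489), (-27, 388), (-25, 359), (-23, 372), (-21, 365), (-19, 334), (-17, 303), (-15, 268), (-13, 242), (-11, 235), (-9, 215), (-7, 192), (-5, 176), (-3, 115)]
```

Emit:
play_rows:
  deltas: "0.603 -0.149 0 -0.369;0.603 -0.149 0 -0.369;0.603 -0.149 0 -0.369;0.603 -0.149 0 -0.369;0.603 -0.149 0 -0.369;0.603 -0.149 0 -0.369;0.603 -0.149 0 -0.369;0.603 -0.149 0 -0.369"

```text
time: 12.8
tool_pos: [0.6027, 0.213, 0.0991]
eef_rot: [-179.9, 0.1, 109.5]
force: [0.3, -1.3, -0.4]
finger_gap: 0.717
```

```bash
python3 look.py w8;  python3 - <<'E'
from h import *
z=np.load("w8.npz");P=z["P"]; q=P.reshape(-1,3); q=q[np.isfinite(q).all(1)]
m=(np.hypot(q[:,0]-.602,q[:,1]-.215)<.07)&(abs(q[:,2]-.012)<.005);f=q[m]
print(m.sum(),np.median(f[:,2]),cv2.minEnclosingCircle(f[:,:2].astype(np.float32)),f.min(0),f.max(0))
m=(np.hypot(q[:,0]-.602,q[:,1]-.215)<.05)&(abs(q[:,2]-.136)<.006);f=q[m]
print("cart",m.sum(),np.median(f[:,2]),cv2.minEnclosingCircle(f[:,:2].astype(np.float32)))
E
python3 go.py 0.602 0.215 0.1 109.6 0.602 0.215 0.0125 109.6
```

```text
9047 0.012266455867401133 ((0.60374915599823, 0.21533681452274323), 0.05505480244755745) [0.54879688 0.16136945 0.00702458] [0.65847112 0.27033809 0.01698344]
cart 8749 0.13389727377663083 ((0.6008427739143372, 0.2221657931804657), 0.0471314899623394)
t 12.85 pos [0.6031 0.2125 0.0994] rot [-1.7989e+02  9.0000e-02  1.0942e+02] j7 -21.9 F [ 0.2 -0.3 -1.2] gap 63.3
[ 0.0067 -0.0005 -0.0015] -0.003
[ 7.000e-03 -1.000e-04  2.172e-01] -0.003
```

View pics/w8.png

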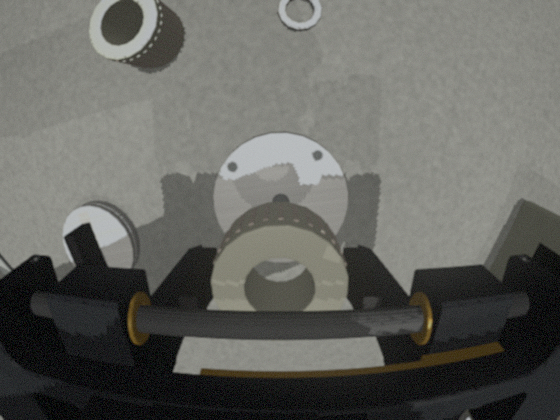

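The short cartridge is held upright above the round foot, with the stud tip at (281,197). The foot centre measured (0.6037, 0.2153), which fits a 55 mm radius. I'll make a 5 mm correction and lower it.

Emit:
play_rows:
  deltas: "0.0125 0.001 0 0;0.0125 0.001 0.03 0;0.0125 0.001 0.09 0;0.0125 0.001 0.15 0;0.0125 0.001 0.19 0;0.0125 0.001 0.207 0;0.0125 0.001 0.215 0;0.0125 0.001 0.215 0"

```text
time: 13.65
tool_pos: [0.6019, 0.2201, 0.0147]
eef_rot: [180.0, -0.0, 109.6]
force: [-0.2, -0.2, -1.8]
finger_gap: 0.717
```

Emit:
play_rows:
  deltas: "0 0 0 0;0 0 0 0;0 0 0 0;0 0 0 0"
  hand: 88

```text
time: 14.05
tool_pos: [0.602, 0.22, 0.015]
eef_rot: [180.0, 0.0, 109.6]
force: [-1.0, -0.4, -0.2]
finger_gap: 1.0
```

Emit:
play_rows:
  deltas: "0 0 -0.06 0;0 0 -0.14 0;0 0 -0.24 0;0 0 -0.3 0;0 0 -0.3 0"

```text
time: 14.55
tool_pos: [0.6041, 0.2213, 0.1387]
eef_rot: [179.6, -0.0, 109.6]
force: [0.6, -0.0, -0.2]
finger_gap: 0.997
```

```bash
python3 look.py w9;  python3 - <<'E'
from h import *
z=np.load("w9.npz");P=z["P"]; q=P[:250].reshape(-1,3); q=q[np.isfinite(q).all(1)]
m=(np.hypot(q[:,0]-.602,q[:,1]-.215)<.05)&(abs(q[:,2]-.048)<.005);f=q[m]
print("cart",m.sum(),np.median(f[:,2]),cv2.minEnclosingCircle(f[:,:2].astype(np.float32)))
A=np.c_[f[:,:2],np.ones(len(f))]; print(np.linalg.lstsq(A,f[:,2],rcond=None)[0])
m=(np.hypot(q[:,0]-.602,q[:,1]-.215)<.08)&(abs(q[:,2]-.012)<.005);f=q[m]
print("foot",m.sum(),cv2.minEnclosingCircle(f[:,:2].astype(np.float32)))
E
python3 go.py 0.456 0.1185 0.16 122.5 0.456 0.1185 0.1 122.5 
```

```text
cart 3512 0.04815962803445675 ((0.6043986082077026, 0.21753020584583282), 0.03206755220890045)
[-0.00021593 -0.00231949  0.04869843]
foot 5890 ((0.6039542555809021, 0.21513362228870392), 0.05519285053014755)
t 14.6 pos [0.6028 0.2204 0.1363] rot [179.79   0.   109.55] j7 -21.3 F [ 0.7 -0.  -1. ] gap 87.7
[-0.1173 -0.4308 -0.0607] -0.2158
[-0.1173 -0.4314  0.0893] -0.2158
```

The short cartridge is seated: top at 48.2 mm, 2.4 mm off axis, no tilt. Next is the bar cap.

Emit:
play_rows:
  deltas: "-0.117 -0.431 0 -0.216;-0.117 -0.431 0 -0.216;-0.117 -0.431 0.03 -0.216;-0.117 -0.431 0.03 -0.216;-0.117 -0.431 0.03 -0.216;-0.117 -0.431 0.03 -0.216"

```text
time: 15.2
tool_pos: [0.4544, 0.1177, 0.1219]
eef_rot: [-179.9, -0.0, 122.5]
force: [1.1, 0.5, 0.3]
finger_gap: 0.996
```

```bash
python3 look.py w10;  python3 - <<'E'
from h import *
z=np.load("w10.npz");P=z["P"]; q=P[:250].reshape(-1,3); q=q[np.isfinite(q).all(1)]
m=(np.hypot(q[:,0]-.456,q[:,1]-.1185)<.05)&(abs(q[:,2]-.018)<.005);f=q[m]
print("disc",m.sum(),np.median(f[:,2]),cv2.minEnclosingCircle(f[:,:2].astype(np.float32)))
m=(np.hypot(q[:,0]-.456,q[:,1]-.1185)<.05)&(abs(q[:,2]-.05)<.005);f=q[m]
print("bar",m.sum(),np.median(f[:,2]),cv2.minAreaRect(f[:,:2].astype(np.float32)))
E
python3 go.py 0.456 0.1185 0.012 122.5 
```

```text
disc 5564 0.018260024294479482 ((0.4565497040748596, 0.1189880296587944), 0.04040738567709923)
bar 1000 0.05015795881171377 ((0.4564840495586395, 0.11927688866853714), (0.011725367046892643, 0.04961521923542023), 32.50210952758789)
t 15.25 pos [0.4554 0.1185 0.1222] rot [ 1.7998e+02 -3.0000e-02  1.2253e+02] j7 -7.7 F [ 0.7 -0.1  1.5] gap 88.1
[-0.0011  0.0012  0.2755] 0.0004
```

Emit:
play_rows:
  deltas: "0 0 0.07 0;0 0 0.15 0;0 0 0.22 0;0 0 0.265 0;0 0 0.278 0;0 0 0.278 0"

```text
time: 15.85
tool_pos: [0.4551, 0.119, 0.0107]
eef_rot: [-180.0, -0.0, 122.6]
force: [1.2, 0.6, 0.9]
finger_gap: 1.001
```

Emit:
play_rows:
  deltas: "0 0 0 0;0 0 0 0;0 0 0 0;0 0 0 0;0 0 0 0;0 0 0 0;0 0 0 0;0 0 0 0"
  hand: 2

```text
time: 16.65
tool_pos: [0.4548, 0.1181, 0.0113]
eef_rot: [-180.0, -0.0, 122.5]
force: [0.4, -0.2, 0.1]
finger_gap: 0.295
```

Emit:
play_rows:
  deltas: "0 0 0 0;0 0 0 0;0 0 -0.04 0;0 0 -0.1 0;0 0 -0.2 0;0 0 -0.25 0;0 0 -0.25 0;0 0 -0.25 0"

```text
time: 17.45
tool_pos: [0.4546, 0.1177, 0.1108]
eef_rot: [-180.0, 0.0, 122.5]
force: [-0.0, 0.5, -2.3]
finger_gap: 0.134
```

```bash
python3 look.py w11; python3 - <<'E'
from h import *
z=np.load("w11.npz");T=z["T"];P=z["P"]; q=T[:330].reshape(-1,3); q=q[np.isfinite(q).all(1)]
print(np.histogram(q[(abs(q[:,0])<.045)&(abs(q[:,1])<.045)][:,2]*1000,bins=np.arange(-50,20,3)))
m=(np.hypot(q[:,0],q[:,1])<.05)&(abs(q[:,2]+.007)<.005);f=q[m]
if m.any(): print("disc",m.sum(),np.median(f[:,2]),cv2.minEnclosingCircle(f[:,:2].astype(np.float32)),f.min(0),f.max(0))
E
python3 go.py 0.603 0.2175 0.11 130 0.603 0.2175 0.05 130
```

```text
(array([ 229,  213,  241, 2348,  482,  280,  263,  239,  212,  194,  150,
        117,   46, 1790, 6297,  141,   96,  176,  117,  105,    3,    0,
          0]), array([-50, -47, -44, -41, -38, -35, -32, -29, -26, -23, -20, -17, -14,
       -11,  -8,  -5,  -2,   1,   4,   7,  10,  13,  16,  19]))
disc 8241 -0.00751264483143608 ((3.98317351937294e-05, 0.0014420617371797562), 0.04004744440317154) [-0.03605467 -0.03802817 -0.01195142] [ 0.03947148  0.04097064 -0.0020093 ]
t 17.5 pos [0.4541 0.1176 0.1102] rot [-1.7990e+02 -2.0000e-02  1.2252e+02] j7 -8.9 F [ 0.6 -0.  -2.2] gap 11.9
[ 1.050e-02  4.482e-01 -2.000e-04] -0.1247
[0.0105 0.4485 0.1498] -0.1247
```

```bash
python3 go.py 0.6032 0.2167 0.11 122.5
```

```text
t 17.5 pos [0.4541 0.1176 0.1102] rot [-1.7990e+02 -2.0000e-02  1.2252e+02] j7 -8.9 F [ 0.6 -0.  -2.2] gap 11.9
[ 8.500e-03  4.475e-01 -2.000e-04] 0.0003
```

Emit:
play_rows:
  deltas: "0.0085 0.15 0 0;0.0085 0.25 0 0;0.0085 0.35 0 0;0.0085 0.42 0 0;0.0085 0.448 0 0;0.0085 0.448 0 0;0.0085 0.448 0 0;0.0085 0.448 0 0"

```text
time: 18.3
tool_pos: [0.6029, 0.2164, 0.1103]
eef_rot: [-179.9, 0.0, 122.5]
force: [0.6, 0.4, -1.7]
finger_gap: 0.129
```

```bash
python3 look.py w12; python3 go.py 0.6032 0.2167 0.06 122.5;  python3 - <<'E'
from h import *
z=np.load("w12.npz");P=z["P"]; q=P[:330].reshape(-1,3); q=q[np.isfinite(q).all(1)]
def c(n,r,z0,dz=.004):
    m=(np.hypot(q[:,0]-.604,q[:,1]-.2175)<r)&(abs(q[:,2]-z0)<dz);f=q[m]
    if m.any(): print(n,m.sum(),np.median(f[:,2]),cv2.minEnclosingCircle(f[:,:2].astype(np.float32)))
c("disc",.05,.117);c("cart",.045,.048);c("foot",.08,.012)
E
```

```text
t 18.35 pos [0.6032 0.2164 0.1107] rot [-1.7990e+02  2.0000e-02  1.2252e+02] j7 -10.7 F [-0.6  0.3 -1.8] gap 11.9
[0.0006 0.0007 0.1268] 0.0003
disc 8184 0.11714188018020776 ((0.6036648750305176, 0.21712146699428558), 0.0400976836681366)
cart 259 0.047640527787968734 ((0.5927131175994873, 0.2374493032693863), 0.021518411114811897)
foot 4211 0.012264762518260197 ((0.602622389793396, 0.2165195792913437), 0.05471436306834221)
```

The cap centre is within 1 mm of the cartridge axis. I'll lower it.

Emit:
play_rows:
  deltas: "0.001 0.001 0.04 0;0.001 0.001 0.08 0;0.001 0.001 0.11 0;0.001 0.001 0.12 0;0.001 0.001 0.13 0;0.001 0.001 0.137 0;0.001 0.001 0.144 0;0.001 0.001 0.144 0"

```text
time: 19.15
tool_pos: [0.6043, 0.2179, 0.0536]
eef_rot: [180.0, 0.0, 122.5]
force: [-0.2, -0.1, -1.8]
finger_gap: 0.139
```

Emit:
play_rows:
  deltas: "0 0 0.003 0;0 0 0.006 0;0 0 0.008 0;0 0 0.008 0"

```text
time: 19.55
tool_pos: [0.6042, 0.2178, 0.0504]
eef_rot: [-180.0, -0.0, 122.5]
force: [-0.7, -0.1, -2.0]
finger_gap: 0.13
```

Emit:
play_rows:
  deltas: "0 0 0 0;0 0 0 0;0 0 0 0;0 0 0 0"
  hand: 60

```text
time: 19.95
tool_pos: [0.6044, 0.2179, 0.0507]
eef_rot: [180.0, 0.0, 122.5]
force: [-1.3, -0.7, -0.2]
finger_gap: 0.473
```

Emit:
play_rows:
  deltas: "0 0 -0.05 0;0 0 -0.12 0;0 0 -0.2 0;0 0 -0.25 0;0 0 -0.25 0"
  hand: 88

```text
time: 20.45
tool_pos: [0.6062, 0.219, 0.1538]
eef_rot: [179.7, 0.1, 122.5]
force: [0.3, 0.0, 0.3]
finger_gap: 0.928
```

```bash
python3 look.py w13; python3 go.py 0.461 0.309 0.15 124 0.461 0.309 0.03 124;  python3 - <<'E'
from h import *
z=np.load("w13.npz");P=z["P"]; q=P[:330].reshape(-1,3); q=q[np.isfinite(q).all(1)]
def c(n,r,z0,dz=.005):
    m=(np.hypot(q[:,0]-.604,q[:,1]-.2175)<r)&(abs(q[:,2]-z0)<dz);f=q[m]
    if m.any(): print(n,m.sum(),np.median(f[:,2]),cv2.minEnclosingCircle(f[:,:2].astype(np.float32)),np.linalg.lstsq(np.c_[f[:,:2],np.ones(len(f))],f[:,2],rcond=None)[0])
c("disc",.05,.056);c("bar",.03,.088);c("foot",.08,.012)
E
```

```text
t 20.5 pos [0.6051 0.2183 0.1518] rot [1.7985e+02 4.0000e-02 1.2252e+02] j7 -9.5 F [-0.5 -0.8 -0.1] gap 85.7
[ 0.385  -0.1819  0.0036] -0.0247
[ 0.3852 -0.1827  0.3036] -0.0247
disc 5781 0.056259641638098046 ((0.6051049828529358, 0.21822823584079742), 0.04035070911049843) [ 0.00186143 -0.0029389   0.05576431]
bar 1043 0.08810975069063434 ((0.6044607162475586, 0.21802109479904175), 0.025237666442990303) [ 0.00989956 -0.00670403  0.08352996]
foot 2764 0.012280349376508043 ((0.604015588760376, 0.21543970704078674), 0.055195607244968414) [ 0.00048358 -0.00017505  0.01199037]
```

The bar cap is fully down: disc top at 56.3 mm, level, about 1 mm from the cartridge axis. Next is the tall cartridge.

Emit:
play_rows:
  deltas: "0.385 -0.182 0 -0.025;0.385 -0.182 0 -0.025;0.385 -0.182 0.02 -0.025;0.385 -0.182 0.04 -0.025;0.385 -0.182 0.04 -0.025;0.385 -0.182 0.04 -0.025"

```text
time: 21.1
tool_pos: [0.46, 0.3078, 0.1335]
eef_rot: [-179.9, 0.0, 124.0]
force: [1.2, 0.1, 0.3]
finger_gap: 0.999
```

```bash
python3 look.py w14; python3 go.py 0.461 0.309 0.025 124;  python3 - <<'E'
from h import *
z=np.load("w14.npz");P=z["P"]; q=P[:330].reshape(-1,3); q=q[np.isfinite(q).all(1)]
m=(np.hypot(q[:,0]-.461,q[:,1]-.309)<.045)&(abs(q[:,2]-.064)<.004);f=q[m]
print(m.sum(),np.median(f[:,2]),cv2.minEnclosingCircle(f[:,:2].astype(np.float32)))
E
```

```text
t 21.15 pos [0.4611 0.3074 0.1339] rot [-1.7995e+02  5.0000e-02  1.2394e+02] j7 -24.9 F [ 0.5 -0.4 -0.1] gap 87.7
[0.0037 0.0023 0.2722] -0.001
2266 0.06414784743879912 ((0.4616456925868988, 0.3099220395088196), 0.026127617806196213)
```

Emit:
play_rows:
  deltas: "0.0045 0.001 0.06 0;0.0045 0.001 0.14 0;0.0045 0.001 0.21 0;0.0045 0.001 0.26 0;0.0045 0.001 0.272 0;0.0045 0.001 0.272 0"

```text
time: 21.75
tool_pos: [0.4602, 0.3093, 0.0252]
eef_rot: [-179.9, 0.0, 123.9]
force: [-0.6, -0.4, 0.7]
finger_gap: 0.999
```

Emit:
play_rows:
  deltas: "0 0 0 0;0 0 0 0;0 0 0 0;0 0 0 0;0 0 0 0;0 0 0 0;0 0 0 0"
  hand: 40

```text
time: 22.45
tool_pos: [0.4597, 0.3104, 0.0261]
eef_rot: [180.0, 0.0, 124.0]
force: [0.4, -0.6, 5.1]
finger_gap: 0.586
```

Emit:
play_rows:
  deltas: "0 0 -0.04 0;0 0 -0.1 0;0 0 -0.2 0;0 0 -0.28 0;0 0 -0.33 0;0 0 -0.33 0;0 0 -0.33 0"

```text
time: 23.15
tool_pos: [0.4592, 0.3099, 0.1577]
eef_rot: [-180.0, 0.0, 124.0]
force: [-0.6, -0.4, -1.6]
finger_gap: 0.585
```

```bash
python3 look.py w15; python3 go.py 0.53 0.07 0.155 97.5 0.616 -0.173 0.155 74.4; python3 - <<'E'
from h import *
z=np.load("w15.npz");T=z["T"]; q=T[:340].reshape(-1,3); q=q[np.isfinite(q).all(1)]
print(np.histogram(q[(abs(q[:,0])<.03)&(abs(q[:,1])<.02)][:,2]*1000,bins=np.arange(-50,20,3)))
m=(np.hypot(q[:,0],q[:,1])<.03)&(abs(q[:,2]+.039)<.004)&(abs(q[:,1])<.022);f=q[m]
if m.any(): print(m.sum(),np.median(f[:,2]),cv2.minEnclosingCircle(f[:,:2].astype(np.float32)),f.min(0),f.max(0))
E
```

```text
t 23.2 pos [0.4588 0.3096 0.1569] rot [-1.7991e+02  1.0000e-02  1.2403e+02] j7 -24.0 F [ 0.6 -0.4 -1.5] gap 51.8
[-0.596  -0.1876  0.0052] 0.4421
[-1.2198 -0.3494  0.0056] 0.8271
(array([   0,    0,    0, 2744,  703,  490,  520,  448,  420,  401,  364,
        349,  327,  311,  281,  274,  273,  233,  242,  203,  198,  177,
        143]), array([-50, -47, -44, -41, -38, -35, -32, -29, -26, -23, -20, -17, -14,
       -11,  -8,  -5,  -2,   1,   4,   7,  10,  13,  16,  19]))
3905 -0.038730859831648506 ((0.0009287760476581752, 0.0004973662435077131), 0.02549230493605137) [-0.01581331 -0.021995   -0.04063021] [ 0.02442427  0.02197671 -0.03500024]
```

Emit:
play_rows:
  deltas: "-0.596 -0.188 0 0.442;-0.596 -0.188 0 0.442;-0.596 -0.188 0 0.442;-0.596 -0.188 0 0.442;-0.596 -0.188 0 0.442;-0.596 -0.188 0 0.442;-0.596 -0.188 0 0.442"

```text
time: 23.9
tool_pos: [0.5297, 0.0691, 0.1562]
eef_rot: [-179.8, 0.0, 97.3]
force: [0.1, 0.5, -1.8]
finger_gap: 0.588
```

```bash
python3 go.py 0.616 -0.173 0.155 74.4
```

```text
t 23.9 pos [0.5297 0.0691 0.1562] rot [-179.84    0.     97.32] j7 -19.7 F [ 0.1  0.5 -1.8] gap 51.8
[-0.6277  0.1369  0.0027] 0.382
```

Emit:
play_rows:
  deltas: "-0.628 0.137 0 0.382;-0.628 0.137 0 0.382;-0.628 0.137 0 0.382;-0.628 0.137 0 0.382;-0.628 0.137 0 0.382;-0.628 0.137 0 0.382;-0.628 0.137 0 0.382;-0.628 0.137 0 0.382"

```text
time: 24.7
tool_pos: [0.6173, -0.1677, 0.1569]
eef_rot: [-179.9, -0.1, 74.8]
force: [0.1, -0.1, -1.4]
finger_gap: 0.584
```

```bash
python3 look.py w16; python3 go.py 0.6165 -0.1735 0.155 74.4; python3 - <<'E'
from h import *
z=np.load("w16.npz");T=z["T"];P=z["P"]; q=T[:340].reshape(-1,3); q=q[np.isfinite(q).all(1)]
m=(abs(q[:,2]+.0385)<.003)&(np.hypot(q[:,0],q[:,1])<.029)&(abs(q[:,1])<.023);f=q[m]
print("cart tool",f.min(0),f.max(0),cv2.minEnclosingCircle(f[:,:2].astype(np.float32)))
q=P.reshape(-1,3); q=q[np.isfinite(q).all(1)]
m=(np.hypot(q[:,0]-.618,q[:,1]+.1745)<.08)&(abs(q[:,2]-.012)<.005);f=q[m]; print("foot",m.sum(),cv2.minAreaRect(f[:,:2].astype(np.float32)))
m=(np.hypot(q[:,0]-.618,q[:,1]+.1745)<.045)&(abs(q[:,2]-.028)<.005);f=q[m]; print("ring",m.sum(),cv2.minEnclosingCircle(f[:,:2].astype(np.float32)))
E
```

```text
t 24.75 pos [ 0.6173 -0.1675  0.1572] rot [-1.799e+02 -1.000e-01  7.483e+01] j7 -14.6 F [-0.1 -0.4 -1.4] gap 51.3
[-0.0151  0.0019  0.0054] 0.0071
cart tool [-0.01366493 -0.02299635 -0.04001341] [ 0.02553734  0.02298926 -0.03552426] ((0.0007843424682505429, 0.0007728239870630205), 0.025748856365680695)
foot 5099 ((0.6180559992790222, -0.17439353466033936), (0.1004510372877121, 0.10081181675195694), 78.8165512084961)
ring 1519 ((0.6176732182502747, -0.17345204949378967), 0.0319208987057209)
```

View pics/w16.png

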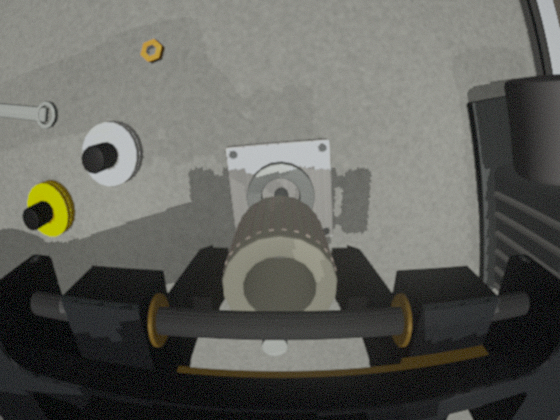

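The tall cartridge is held upright, with the ring around the stud visible behind it at (280,190). I'll shift it 7 mm onto the axis and lower it.

Emit:
play_rows:
  deltas: "-0.0164 0.003 0 0;-0.0164 0.003 0 0;-0.0164 0.003 0.05 0;-0.0164 0.003 0.11 0;-0.0164 0.003 0.17 0;-0.0164 0.003 0.22 0;-0.0164 0.003 0.245 0;-0.0164 0.003 0.252 0"

```text
time: 25.55
tool_pos: [0.6163, -0.1775, 0.056]
eef_rot: [-179.9, 0.0, 74.6]
force: [0.3, -0.5, -0.3]
finger_gap: 0.585
```

Emit:
play_rows:
  deltas: "0 0 0 0;0 0 0.002 0;0 0 0.002 0"

```text
time: 25.85
tool_pos: [0.6177, -0.178, 0.0571]
eef_rot: [179.9, 0.0, 74.6]
force: [-0.7, -0.5, -1.8]
finger_gap: 0.587
```

Emit:
play_rows:
  deltas: "0.008 -0.001 0 0;0.008 -0.001 0 0;0.008 -0.001 0.005 0;0.008 -0.001 0.005 0"

```text
time: 26.25
tool_pos: [0.6178, -0.1746, 0.0542]
eef_rot: [180.0, -0.0, 74.6]
force: [0.8, 0.3, -0.1]
finger_gap: 0.585
```

Emit:
play_rows:
  deltas: "0 0 0 0;0 0 0 0;0 0 0 0;0 0 0 0"
  hand: 80

```text
time: 26.65
tool_pos: [0.6175, -0.1748, 0.0541]
eef_rot: [180.0, 0.0, 74.6]
force: [0.1, 0.0, -0.6]
finger_gap: 0.901
```

Emit:
play_rows:
  deltas: "0 0 -0.06 0;0 0 -0.14 0;0 0 -0.22 0;0 0 -0.27 0;0 0 -0.27 0;0 0 -0.27 0"

```text
time: 27.25
tool_pos: [0.6173, -0.1748, 0.1618]
eef_rot: [180.0, 0.0, 74.6]
force: [-0.3, -0.1, -1.1]
finger_gap: 0.908
```

```bash
python3 look.py w17; python3 go.py 0.458 -0.085 0.16 80; python3 - <<'E'
from h import *
z=np.load("w17.npz");P=z["P"]
q=P[:300].reshape(-1,3); q=q[np.isfinite(q).all(1)]
for n,r,z0 in (("foot",.08,.012),("ring",.045,.028),("cart",.04,.092)):
    m=(np.hypot(q[:,0]-.618,q[:,1]+.1745)<r)&(abs(q[:,2]-z0)<.005);f=q[m]
    if m.any(): print(n,m.sum(),np.median(f[:,2]),cv2.minEnclosingCircle(f[:,:2].astype(np.float32)),np.linalg.lstsq(np.c_[f[:,:2],np.ones(len(f))],f[:,2],rcond=None)[0])
E
```

```text
t 27.3 pos [ 0.6167 -0.1747  0.161 ] rot [-1.799e+02  1.000e-02  7.458e+01] j7 -14.1 F [-0.7  0.5  0.1] gap 80.0
[ 0.1107 -0.442   0.0031] -0.0903
foot 5184 0.012282562707047168 ((0.6175078749656677, -0.17433100938796997), 0.06971962004899979) [ 0.00028647 -0.00133935  0.01188397]
ring 796 0.028102739308685704 ((0.6175998449325562, -0.17340688407421112), 0.03204985707998276) [-0.0024978  -0.01181539  0.02772198]
cart 2289 0.09205989389672689 ((0.6189876198768616, -0.17495888471603394), 0.02612869068980217) [-0.00066958 -0.00219227  0.09192942]
```

The tall cartridge is seated: top at 92.1 mm, about 1 mm off axis, level. Last is the knob cap.

Emit:
play_rows:
  deltas: "0.11 -0.442 0 -0.09;0.11 -0.442 0 -0.09;0.11 -0.442 0 -0.09;0.11 -0.442 0.05 -0.09;0.11 -0.442 0.09 -0.09;0.11 -0.442 0.09 -0.09;0.11 -0.442 0.09 -0.09"

```text
time: 28.0
tool_pos: [0.4587, -0.0854, 0.1257]
eef_rot: [-179.9, -0.0, 80.0]
force: [-0.0, -0.3, 0.2]
finger_gap: 0.908
```

```bash
python3 look.py w18; python3 go.py 0.458 -0.0855 0.012 80;  python3 - <<'E'
from h import *
z=np.load("w18.npz");P=z["P"];im=z["im"]; q=P[:300].reshape(-1,3); q=q[np.isfinite(q).all(1)]
for n,r,z0 in (("disc",.045,.018),("knob",.03,.05)):
    m=(np.hypot(q[:,0]-.458,q[:,1]+.0855)<r)&(abs(q[:,2]-z0)<.004);f=q[m]
    if m.any(): print(n,m.sum(),np.median(f[:,2]),cv2.minEnclosingCircle(f[:,:2].astype(np.float32)))
m=(np.hypot(P[...,0]-.458,P[...,1]+.0855)<.04)&(abs(P[...,2]-.018)<.004); print("mean colour",im[m].mean(0))
E
```

```text
t 28.05 pos [ 0.4594 -0.0855  0.1261] rot [ 1.800e+02 -2.000e-02  7.996e+01] j7 -18.0 F [-0.6  0.8  0.4] gap 79.9
[-0.0007 -0.0035  0.2853] -0.0007
disc 3474 0.01826229092293996 ((0.458427757024765, -0.08505206555128098), 0.03415977582335472)
knob 952 0.04999410966379782 ((0.4584832787513733, -0.08518440276384354), 0.013918154872953892)
mean colour [149.71560161 149.80483592 146.2417962 ]
```

Emit:
play_rows:
  deltas: "0.001 -0.006 0.07 0;0.001 -0.006 0.15 0;0.001 -0.006 0.22 0;0.001 -0.006 0.27 0;0.001 -0.006 0.287 0;0.001 -0.006 0.287 0"

```text
time: 28.65
tool_pos: [0.4568, -0.0846, 0.011]
eef_rot: [-180.0, 0.0, 80.0]
force: [-0.3, 0.3, 0.1]
finger_gap: 0.912
```

Emit:
play_rows:
  deltas: "0 0 0 0;0 0 0 0;0 0 0 0;0 0 0 0;0 0 0 0;0 0 0 0;0 0 0 0;0 0 0 0"
  hand: 15

```text
time: 29.45
tool_pos: [0.4566, -0.0845, 0.0114]
eef_rot: [180.0, 0.0, 80.0]
force: [-1.0, -0.7, 1.7]
finger_gap: 0.306
```

Emit:
play_rows:
  deltas: "0 0 0 0;0 0 -0.04 0;0 0 -0.1 0;0 0 -0.2 0;0 0 -0.3 0;0 0 -0.38 0;0 0 -0.38 0;0 0 -0.38 0"

```text
time: 30.25
tool_pos: [0.4562, -0.0847, 0.1632]
eef_rot: [180.0, 0.0, 80.0]
force: [-0.8, 0.3, -1.8]
finger_gap: 0.308
```

```bash
python3 look.py w19; python3 - <<'E'
from h import *
z=np.load("w19.npz");T=z["T"]; q=T[:340].reshape(-1,3); q=q[np.isfinite(q).all(1)]
m=(np.hypot(q[:,0],q[:,1])<.042)&(abs(q[:,2]+.007)<.004);f=q[m]
print("disc",m.sum(),np.median(f[:,2]),cv2.minEnclosingCircle(f[:,:2].astype(np.float32)),np.linalg.lstsq(np.c_[f[:,:2],np.ones(len(f))],f[:,2],rcond=None)[0])
E
python3 go.py 0.6175 -0.1746 0.165 74.4
```

```text
disc 4984 -0.007714965875332177 ((-0.00021497916895896196, 0.00211337604559958), 0.033964309841394424) [ 0.01875311 -0.00146187 -0.00797383]
t 30.3 pos [ 0.4555 -0.0845  0.1624] rot [-1.799e+02  1.000e-02  7.998e+01] j7 -16.2 F [ 0.3 -0.5 -1.1] gap 27.3
[-0.1512  0.438  -0.0073] 0.093
```

Emit:
play_rows:
  deltas: "-0.06 0.15 0 0.03;-0.1 0.27 0 0.06;-0.13 0.37 0 0.093;-0.151 0.425 0 0.093;-0.151 0.436 0 0.093;-0.151 0.436 0 0.093;-0.151 0.436 0 0.093;-0.151 0.436 0 0.093"

```text
time: 31.1
tool_pos: [0.6164, -0.1733, 0.1628]
eef_rot: [-179.9, 0.0, 74.5]
force: [-0.9, 0.4, -2.0]
finger_gap: 0.31
```

```bash
python3 look.py w20; python3 go.py 0.617 -0.1744 0.11 74.4; python3 - <<'E'
from h import *
z=np.load("w20.npz");P=z["P"]; q=P[:340].reshape(-1,3); q=q[np.isfinite(q).all(1)]
m=(np.hypot(q[:,0]-.619,q[:,1]+.175)<.042)&(abs(q[:,2]-.17)<.004);f=q[m]
print("disc",m.sum(),np.median(f[:,2]),cv2.minEnclosingCircle(f[:,:2].astype(np.float32)))
m=(np.hypot(q[:,0]-.618,q[:,1]+.1745)<.08)&(abs(q[:,2]-.012)<.004);f=q[m]; print("foot",cv2.minAreaRect(f[:,:2].astype(np.float32)))
E
```

```text
t 31.15 pos [ 0.6167 -0.1735  0.1631] rot [-1.7994e+02  1.0000e-02  7.4460e+01] j7 -14.8 F [ 0.2 -0.9 -2.7] gap 27.1
[-0.0018  0.0015  0.1328] 0.001
disc 4960 0.16956844894583384 ((0.6177728772163391, -0.17372240126132965), 0.0339588038623333)
foot ((0.6191781163215637, -0.1687270998954773), (0.08911721408367157, 0.10099495202302933), 79.05403137207031)
```

The cap is within 2 mm of the cartridge axis. I'll add a small trim and lower it.

Emit:
play_rows:
  deltas: "-0.002 0.004 0.04 0;-0.002 0.004 0.09 0;-0.002 0.004 0.13 0;-0.002 0.004 0.143 0;-0.002 0.004 0.143 0;-0.002 0.004 0.143 0"

```text
time: 31.75
tool_pos: [0.6195, -0.1755, 0.1065]
eef_rot: [180.0, -0.0, 74.4]
force: [0.4, 0.7, -2.3]
finger_gap: 0.305
```

Emit:
play_rows:
  deltas: "0 0 0.008 0;0 0 0.016 0;0 0 0.024 0;0 0 0.03 0;0 0 0.03 0"

```text
time: 32.25
tool_pos: [0.6188, -0.1754, 0.0937]
eef_rot: [-180.0, 0.0, 74.4]
force: [-0.3, -0.3, -1.0]
finger_gap: 0.307
```

Emit:
play_rows:
  deltas: "0 0 0 0;0 0 0 0;0 0 0 0;0 0 0 0"
  hand: 70

```text
time: 32.65
tool_pos: [0.6192, -0.1755, 0.0943]
eef_rot: [180.0, -0.0, 74.4]
force: [-0.8, -0.7, 0.5]
finger_gap: 0.65
```

Emit:
play_rows:
  deltas: "0 0 -0.06 0;0 0 -0.14 0;0 0 -0.22 0;0 0 -0.28 0;0 0 -0.28 0;0 0 -0.28 0"

```text
time: 33.25
tool_pos: [0.619, -0.1755, 0.2062]
eef_rot: [180.0, 0.0, 74.4]
force: [-0.2, -1.2, -0.3]
finger_gap: 0.794
```

Emit:
play_rows:
  deltas: "0 -0.12 0 0;0 -0.24 0 0;0 -0.3 0 0;0 -0.3 0 0;0 -0.3 0 0"

```text
time: 33.75
tool_pos: [0.503, -0.1434, 0.2054]
eef_rot: [-179.9, 0.0, 74.4]
force: [0.7, 0.3, -0.4]
finger_gap: 0.794
```

```bash
python3 look.py w21; python3 - <<'E'
from h import *
from rig import bot
z=np.load("w21.npz"); W=z["P"][:300].reshape(-1,3); W=W[np.isfinite(W).all(1)]
ims=[]
for n in ["top","side"]:
    im,d=bot.get_image(n); ci=bot.camera_info(n); np.savez(f"{n}1.npz",im=im,d=d,pose=ci["pose"],k=[ci["fx"],ci["fy"],ci["cx"],ci["cy"]]); ims.append(im)
for n,Q in (("wrist",W),("top",cloud("top1.npz")[0].reshape(-1,3)),("side",cloud("side1.npz")[0].reshape(-1,3))):
    for nm,x,y,r,z0 in (("knobdisc",.617,-.174,.045,.1),("knob",.617,-.174,.03,.132),("ring",.617,-.174,.045,.028),("sfoot",.617,-.174,.08,.012),("bardisc",.603,.217,.05,.056),("bar",.603,.217,.035,.088),("rfoot",.603,.217,.07,.012)):
        m=(np.hypot(Q[:,0]-x,Q[:,1]-y)<r)&(abs(Q[:,2]-z0)<.005); f=Q[m]
        if m.sum()>30:
            (cx,cy),rr=cv2.minEnclosingCircle(f[:,:2].astype(np.float32)); g=np.linalg.lstsq(np.c_[f[:,:2],np.ones(len(f))],f[:,2],rcond=None)[0][:2]
            print(n,nm,m.sum(),"z",round(float(np.median(f[:,2])),4),"c",round(cx,4),round(cy,4),"r",round(rr,4),"tilt",g.round(3))
cv2.imwrite("pics/fin.png",np.hstack([cv2.resize(ims[1][100:380,80:420],(480,395)),cv2.resize(ims[0][100:260,90:450],(318,141)).copy().repeat(1,0) if 0 else cv2.copyMakeBorder(cv2.resize(ims[0][100:260,130:410],(318,182)),0,213,0,0,cv2.BORDER_CONSTANT)])[:,:,::-1])
print(bot.state())
E
```

```text
wrist knobdisc 2693 z 0.1002 c 0.62 -0.1758 r 0.0342 tilt [ 0.007 -0.006]
wrist knob 780 z 0.132 c 0.6197 -0.1761 r 0.0141 tilt [ 0.037 -0.055]
wrist ring 635 z 0.0281 c 0.6169 -0.1734 r 0.032 tilt [ 0.015 -0.011]
wrist sfoot 3372 z 0.0122 c 0.617 -0.1735 r 0.0695 tilt [ 0.002 -0.003]
top knobdisc 260 z 0.1 c 0.6191 -0.1665 r 0.0318 tilt [ 0.    -0.026]
top ring 110 z 0.0277 c 0.6097 -0.1603 r 0.0282 tilt [ 0.028 -0.044]
top sfoot 547 z 0.0123 c 0.6188 -0.1517 r 0.0562 tilt [ 0.004 -0.007]
top bardisc 723 z 0.0569 c 0.6031 0.2191 r 0.0405 tilt [0.004 0.006]
top bar 137 z 0.0885 c 0.6032 0.2192 r 0.0253 tilt [0.134 0.075]
top rfoot 687 z 0.0128 c 0.6005 0.2153 r 0.0548 tilt [0.    0.005]
side knobdisc 182 z 0.0986 c 0.6171 -0.175 r 0.0353 tilt [ 0.017 -0.02 ]
side knob 42 z 0.1301 c 0.6176 -0.1733 r 0.0148 tilt [ 0.04  -0.065]
side ring 114 z 0.0269 c 0.6147 -0.1703 r 0.0319 tilt [ 0.017 -0.012]
side sfoot 397 z 0.0107 c 0.6147 -0.1708 r 0.0673 tilt [ 0.003 -0.003]
side bardisc 633 z 0.055 c 0.6029 0.22 r 0.0405 tilt [ 0.012 -0.008]
side bar 106 z 0.0867 c 0.6031 0.2191 r 0.0251 tilt [0.12 0.06]
side rfoot 851 z 0.011 c 0.6006 0.2169 r 0.0551 tilt [ 0.011 -0.005]
{'time': 33.9, 'joints': array([ 29.76624041,  21.61588646, -23.35126153, 107.10317655,
        10.4500854 ,  53.36789745, -13.98369138]), 'qd': array([-0.05833947,  0.03008692, -0.08610743,  0.02151699, -0.07447006,
        0.1724334 ,  0.08597075]), 'joint_efforts': array([ 7.24164303e-02, -4.43922508e+01, -3.31798621e+00, -2.24903673e+01,
       -5.17434615e-02,  1.11199985e-02, -5.55738461e-04]), 'tool_pos': array([ 0.50427546, -0.14338973,  0.20565048]), 'eef_rot': array([-1.79994312e+02, -2.61789585e-02,  7.43994028e+01]), 'force': array([-0.19710383, -0.22938652, -0.20039549]), 'torque': array([-0.00758578, -0.07774416, -0.00768426]), 'finger_gap': 0.7951415582778046}
```

View pics/fin.png

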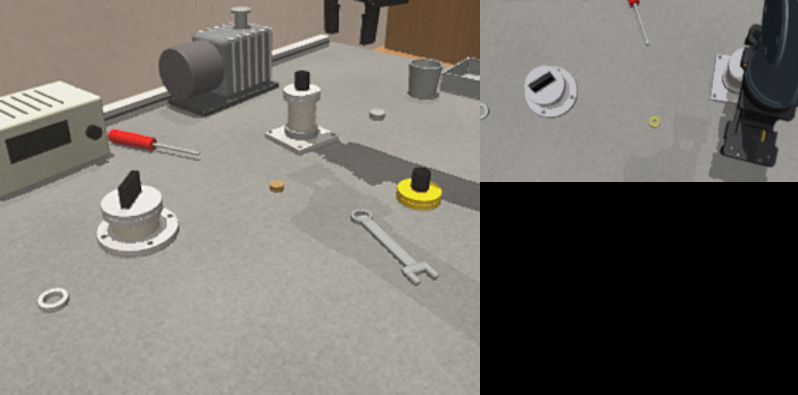

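Both stacks stand complete and upright: the square stand at (300,110) and the round one at (135,205), with the gripper clear. Heights match: knob disc top 100.2 mm (nominal 100) and bar disc top about 56 mm (nominal 56). I'll hand it in.

```bash
python3 -c "
from rig import bot
print(bot.hand_in())"
```

```text
the job is handed in; nothing more can be done
None
```

Both filter inserts are rebuilt on their stands, released, and handed in at about 34 s. `hand_in` gives no verdict, so what follows rests on my own camera checks.

| Part | Top height measured (mm) | Nominal (mm) | Offset measured | Allowed offset |
|---|---|---|---|---|
| Ring (square stand) | 28.1 | 28 | about 1 mm from the stud axis | 13 mm |
| Tall cartridge | 92.1 (before its cap went on) | 92 | about 1 mm from the stud axis | 12 mm |
| Knob cap disc | 100.2 | 100 | about 1–4 mm from the cartridge axis, depending on the picture | 8 mm |
| Short cartridge (round stand) | 48.2 (before its cap went on) | 48 | about 2.4 mm from the stud axis | 12 mm |
| Bar cap disc | about 56 (55.0–56.9 over three cameras) | 56 | about 1 mm from the cartridge axis, at release | 8 mm |

Tilt fits on the discs and cartridge tops were about 1.5° or less in every view. The one exception is the top camera on the knob cap, where the arm hid most of the disc. The last gripper force readings were at noise level, with the arm clear of both stacks.

**What disagreed or went wrong:**
- **Fingertip position:** in the wrist images the fingertips were about 20 mm further back than the text says. The first grasp of the ring therefore closed on nothing, without moving it. I corrected for this from then on.
- **Ring drop:** I mis-signed the held ring's height and let it go about 9 mm high. It still landed flat and centred.
- **Camera mismatch:** positions from the wrist and the fixed cameras differ by about 2–3 mm. I placed parts using wrist measurements only.

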